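# Spring open the board-test jig

## Task

The red circuit board in the test jig has finished its test. Press down the red paddle at the front of the jig so that the clear lid springs up, then push the lid back all the way to its stop, without slamming it, so that it stays wide open. Use only the fingertips or the outside of the fingers: do not take the lid between the fingers, leave the board lying in its nest, and do not disturb the other things on the bench; finish with the hand clear.

Things in the scene. Friction and masses are not known exactly. Their poses are not given: they have to be found in the camera images.
- jig: clamshell board-test jig, fixed to the bench: dark grey base 160 (x) x 200 (y) mm, base top 50 mm high, aluminium rails on it up to 77 mm. Origin: centre of its underside on the bench. Its front, with the red paddle, looks along its own -x; the lid's hinge is at its back (+x); z is up.
- tab_top (a point): where to press: top face of the red paddle sticking out level from the jig's front, at (-128, 0, 33) mm in the jig's frame. Paddle 6 mm thick, 44 mm wide, free from 38 mm behind this point to 18 mm before it. On its inner end stands a steel hook (18 mm wide, top 93 mm above the bench) that holds the lid's front edge; pressing the paddle tips the hook up to 8 mm forward, off the lid.
- latch (a joint): release paddle, rad: 0 at rest, 0.13 fully down against its stop; springs back when let go. Pressed at tab_top it frees the lid at about 0.065 rad (3.3 mm down); fully down is 6.5 mm down and takes about 4.5 N.
- lid (a joint): lid angle, rad: 0 shut and latched; once released, springs lift it within about 1 s to 1.0 and hold it there. Beyond that it must be pushed: 1.85 is fully open against its stop, 0.28 past upright, where it stays by its own weight. Let go before upright (1.57) it sinks back to 1.0. Damped hinge: pushing near the front edge takes 1 to 3 N.
- lid_edge (a point): middle of the lid's front edge and thickness; moves with the lid, 150 mm from the hinge axis along the lid, 6 mm towards its upper face. x: along the lid to the hinge; z: out of its upper face. Lid: clear plate in aluminium frame, 180 mm wide, 8 mm thick. Four white pins 15 mm long under it, 43 mm either side of the middle, 45 and 99 mm in from this edge.
- lid_hinge (a point): middle of the lid's hinge axis, which runs along the jig's y, 76 mm above the bench at (72, 0, 76) mm in the jig's frame; fixed.
- nest (a point): centre of the board nest inside the jig, 56 mm above the bench; fixed; the board's origin lies here.
- board: red circuit board 70 (x) x 100 (y) x 2 mm with parts up to 10 mm high, loose in the nest under the lid, between steel locating pins. Origin: centre of its underside.
- solder: steel-grey solder reel standing flat beside the jig, 60 mm diameter, 33 mm high. Origin: centre of its underside.
- flux: small dark red flux jar with a red cap beside the jig, 44 mm diameter, 36 mm high. Origin: centre of its underside.
- driver: screwdriver lying in front of the jig beside the paddle, orange handle, 170 mm long along its x, 26 mm high. Origin: its middle, at bench height.
- brush: flat brush with wooden handle lying in front of the jig beside the paddle, 180 mm long along its x, 42 mm wide. Origin: its middle, at bench height.
- torch: black torch lying on the bench, 150 mm long along its x, 38 mm thick. Origin: 10 mm behind its middle, at bench height.
- cutters: side cutters with yellow handles lying on the bench, about 125 mm long along x, 13 mm high. Origin: near the pivot, at bench height.
- meter: yellow hand multimeter lying on its back, 150 (x) x 78 (y) x 46 mm. Origin: centre of its underside.

How it is judged:
By the outcome, as a careful person would: the job done as asked, in the order asked, and still so for the second after the job is handed in, with the robot touching nothing.
It also fails if it takes over 38 s, if anything falls off the work surface, if the arm or the gripper's body presses on something with over 40 N, if the wrist force passes 120 N, or if a joint passes its speed limit or range.

## Robot

A 6-joint arm with a two-finger parallel gripper is mounted at the origin on the work surface. World frame = base frame: x ahead of the robot, y to its left, z up, the work surface at z = 0. Lengths are in m, angles in rad, forces in N, time in s.
With the tool pointing down it reaches from about 0.35 to 0.95 m from the base axis. Payload 17.4 kg.
Tool frame: the origin (TCP) lies on the front face of the gripper's body, between the roots of the fingers; the fingertips stand 84 mm ahead of it and the grasp point (between the pads) lies 65 mm ahead of it; z points along the fingers, y is the line along which they close (so a half turn about z gives the same grasp; the last joint's range is limited). The gripper opens to 93 mm and grips with 3 to 60 N. Pads are 15 mm wide; open, the fingers measure 128 mm over their backs; the gripper's body (75 mm by 188 mm) begins 65 mm behind the grasp point.
Start: joints at [-1.251, 0.116, 1.442, -0, 1.584, -0.038], TCP at [0.236, -0.632, 0.303] pointing down, gripper open.
Joint ranges: [-2.83, 2.83], [-0.83, 2.19], [0.07, 2.5], [-1.14, 4.28], [0.01, 3], [-2.97, 2.97]. Speed limits (rad/s): [1.89, 1.89, 2.22, 3.14, 3.14, 3.14].

## Interface

Orientations are given as a rotation vector (axis times angle).
In Python, from bench import manip gives the robot as it stands.
- The arm moves only by the tool carry_out, never from a script. Its argument "series" is a list of rows, each a list of 5 numbers: the shift along the world's x, y, z in mm, then the turn about the world's z in rad, then the gripper's target within -1 to 1 (fully open at 1, half-way at 0, shut at -1). A call has 1 to 8 rows; each row is the pose to reach, as a shift and turn from the pose commanded when the call began; what a row does not reach only later rows make up. A row lasts 1/12 s, in which the tool goes at most 41.7 mm and 7.16 degrees, less where a joint would pass 70% of its speed; a pose out of reach is approached as far as the arm can. A call with a gripper value outside its range is refused whole. The fingers move at their own pace and stop on an object; "force" is the grip in N (left out, the last holds). Time passes only in rows, so rows that repeat a pose let the fingers close. It gives the time, the measured TCP pose, the force, the opening and the grip force at its end, in the units of the state.
- manip.get_obs(): the state, without advancing time (a new reading comes with each control period).
- manip.camera(name): name is "side" or "top"; returns a dict with "color" (420x560x3 uint8, blue, green, red), "vfov" (degrees; the focal length in pixels is half the picture's height over the tangent of half this angle, whatever the lens; pixels are square), "cx", "cy" (the principal point, pixels), "world_from_camera" (4x4, takes a point from camera to world coordinates). Camera axes: x right, y up, looking along -z (the intrinsics and any distortion apply to the point x, -y, -z); pixel columns grow to the right and rows downward; lengths in m; the calibration is good to about 2 mm. A picture is of the moment at which its call begins. There is no depth.
- manip.finish_job(): hands the job in; it is judged then, once.
Trained networks look in a picture, given as the dict that the camera call returned (one of the last four; its "shot" number tells which), for a name from the list of things; names that differ only in an ending like _2 or _b are one class to them, and where a whole thing is asked for, a point or a joint stands for the part that bears it (a point fixed in the world has none). Each returns a list of dicts, best first, with "p" (0 to 1); they miss things now and then, are a little off and sometimes report something else, mostly with a low value. They report only what shows in the picture. A call takes as long as a camera call.
- manip.outline_of(name, picture): "mask" (420x560 bool, what is visible of it) and "box" ([left, top, width, height] in pixels, round what is visible of it).
- manip.tip_of(name, picture): "uv" ([column, row] in pixels: a listed point, or the origin of a listed thing).
The state is a dict: "t": time; "joint_positions": joint angles; "joint_velocities": joint speeds; "effort": joint torques, N m; "ee_pos": TCP position; "ee_rot": TCP orientation; "contact_force": force on the tool from outside, world axes, zero at the start; "torque": the same for the moment, N m; "gripper_width": finger opening in m; "gripper_force": force on a finger pad.
Only numpy, scipy, OpenCV 4.12 (cv2) and the standard library are available. Lean on these libraries where they do the work, as an engineer would, in place of code of your own. Each camera call takes 0.05 s, during which the arm holds its last target. There are 200 camera calls.

## Working session

There is one attempt and no reset: what is moved stays moved. The work goes in short steps, Python scripts to look and compute and a tool call to move; the robot and the scene stay as the last step left them, time stands still between calls to the robot, and variables do not carry over. Pictures are saved under pics/ and viewed, at most 10 in all, crops included, and the job is handed in when it is done.

Besides the shell and the picture viewer there is one more tool, called after "Emit:" as name(argument=value, ...) on one line, values as JSON. carry_out: Moves the arm, as the interface text tells. Its arguments: {"type":"object","properties":{"series":{"type":"array"},"force":{"type":"number"}},"required":["series"]}

```bash
mkdir -p pics
cat > h.py <<'E'
import numpy as np, cv2
from bench import manip
def K(p):
    f=210/np.tan(np.radians(p["vfov"])/2); return f
def ray(p,uv):
    f=K(p); T=np.array(p["world_from_camera"])
    d=np.array([(uv[0]-p["cx"])/f,-(uv[1]-p["cy"])/f,-1.]); return T[:3,3],T[:3,:3]@d
def atz(p,uv,z):
    o,d=ray(p,uv); return o+d*(z-o[2])/d[2]
def proj(p,X):
    T=np.linalg.inv(np.array(p["world_from_camera"])); c=T[:3,:3]@X+T[:3,3]; f=K(p)
    return np.array([p["cx"]+f*c[0]/-c[2],p["cy"]-f*c[1]/-c[2]])
E
python3 - <<'E'
from h import *
P={n:manip.camera(n) for n in("top","side")}
for n,p in P.items():
    cv2.imwrite(f"pics/{n}0.png",p["color"]); print(n,{k:v for k,v in p.items() if k not in("color",)})
for n,p in P.items():
    for nm,z in [("jig",0),("tab_top",.033),("lid_edge",.082),("lid_hinge",.076),("nest",.056),("solder",0),("flux",0),("driver",0),("brush",0),("torch",0),("cutters",0),("meter",0)]:
        r=manip.tip_of(nm,p)
        if r: print(n,nm,round(r[0]["p"],2),np.round(r[0]["uv"]),np.round(atz(p,r[0]["uv"],z),3))
print(manip.get_obs())
E
```

```text
top {'vfov': 52.72628661569435, 'cx': 277.64146110712846, 'cy': 211.24085128332564, 'world_from_camera': array([[ 0.02958335,  0.98684995, -0.15890879,  0.35844015],
       [-0.99948575,  0.03117256,  0.00751695,  0.0081134 ],
       [ 0.01237169,  0.15860469,  0.98726465,  1.19980534],
       [ 0.        ,  0.        ,  0.        ,  1.        ]]), 'shot': 1}
side {'vfov': 50.042440071549855, 'cx': 278.3501850131149, 'cy': 211.49972271178143, 'world_from_camera': array([[-0.60199198,  0.45240153, -0.65798063, -0.52166074],
       [-0.79819517, -0.31808866,  0.51157021,  0.82106795],
       [ 0.02213897,  0.83315812,  0.55259154,  0.95772335],
       [ 0.        ,  0.        ,  0.        ,  1.        ]]), 'shot': 2}
top jig 0.97 [241. 197.] [0.589 0.105 0.   ]
top tab_top 0.89 [248. 238.] [0.468 0.08  0.033]
top lid_edge 0.95 [248. 215.] [0.525 0.079 0.082]
top lid_hinge 0.82 [237. 162.] [0.671 0.115 0.076]
top nest 0.93 [238. 193.] [0.589 0.109 0.056]
top solder 0.68 [176. 189.] [0.607 0.293 0.   ]
top flux 0.57 [295. 185.] [ 0.631 -0.05   0.   ]
top driver 0.79 [186. 253.] [0.425 0.
[... 704 characters left out ...]
{'t': 1.3, 'joint_positions': array([-1.25079893e+00,  1.16031112e-01,  1.44158970e+00, -3.27966145e-07,
        1.58401266e+00, -3.77790173e-02]), 'joint_velocities': array([-0.00017946,  0.00125428, -0.00309238,  0.00107655,  0.00086186,
       -0.00128345]), 'effort': array([ 1.65103706e-03, -7.21017838e+01, -6.22755289e+01,  7.80575071e-02,
        1.84524979e-02,  6.79029313e-06]), 'ee_pos': array([ 0.23638825, -0.63226658,  0.30273155]), 'ee_rot': array([-3.09141981e+00, -5.58994089e-01,  9.52528104e-06]), 'contact_force': array([ 0.2209589 ,  1.13945733, -1.61233228]), 'torque': array([-0.03303508,  0.0605601 ,  0.03442288]), 'gripper_force': 0.0, 'gripper_width': 0.09291674407646032}
```

View both.

View pics/top0.png

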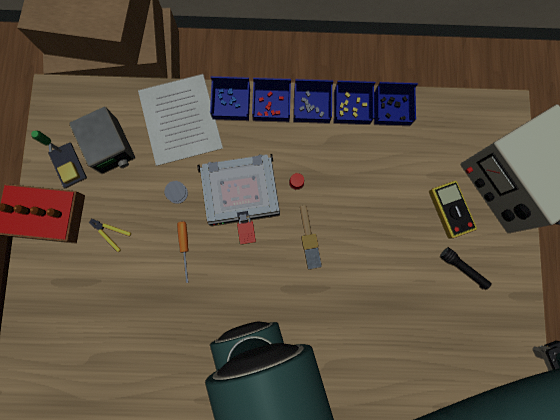

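View pics/side0.png

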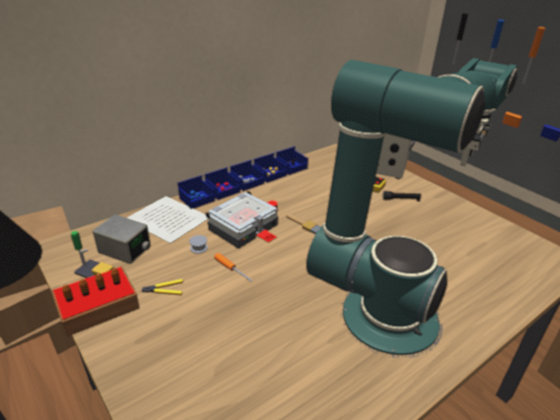

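Run:
```python
from h import *
from scipy.optimize import least_squares
P={n:manip.camera(n) for n in("top","side")}
M={"jig":(0,0,0),"tab_top":(-.128,0,.033),"lid_edge":(-.078,0,.082),"lid_hinge":(.072,0,.076),"nest":(0,0,.056)}
obs=[]
for n,p in P.items():
    for k in M:
        r=manip.tip_of(k,p)
        if r and r[0]["p"]>.5: obs.append((n,k,np.array(r[0]["uv"])))
def res(v,o):
    c,s=np.cos(v[2]),np.sin(v[2]); m=M[o[1]]
    return proj(P[o[0]],np.array([v[0]+c*m[0]-s*m[1],v[1]+s*m[0]+c*m[1],m[2]]))-o[2]
for sel in("top","side","topside"):
    O=[o for o in obs if o[0] in sel]
    f=least_squares(lambda v:np.concatenate([res(v,o) for o in O]),[.6,.11,.17],loss="soft_l1")
    print(sel,np.round(f.x,3),[(o[0],o[1],np.round(res(f.x,o),1)) for o in O])
p=P["top"]; r=manip.outline_of("jig",p)[0]; m=r["mask"].astype(np.uint8)
print("jig box",r["box"],cv2.minAreaRect(cv2.findNonZero(m)))
im=p["color"].astype(int); red=((im[...,2]>1.8*im[...,1])&(im[...,2]>90)).astype(np.uint8); red[:218]=0; red[:,:225]=0; red[250:]=0; red[:,270:]=0
rr=cv2.minAreaRect(cv2.findNonZero(red)); print(rr,[np.round(atz(p,q,.033),3) for q in cv2.boxPoints(rr)])
c=p["color"][140:260,190:310]; cv2.imwrite("pics/c.png",cv2.resize(c,None,fx=5,fy=5,interpolation=cv2.INTER_CUBIC))
```

```text
top [0.593 0.105 0.211] [('top', 'jig', array([-1. , -2.5])), ('top', 'tab_top', array([ 0.5, -1.2])), ('top', 'lid_edge', array([-2.5, -0.1])), ('top', 'lid_hinge', array([0.2, 4.6])), ('top', 'nest', array([2.4, 1.4]))]
side [ 0.594  0.116 -0.032] [('side', 'jig', array([0.1, 2.4])), ('side', 'tab_top', array([63.6, -8.1])), ('side', 'lid_edge', array([-3. ,  6.1])), ('side', 'lid_hinge', array([ 1.5, -1.2])), ('side', 'nest', array([-3.7, -0.2]))]
topside [0.594 0.106 0.195] [('top', 'jig', array([-1.5, -3.2])), ('top', 'tab_top', array([-0.7, -1.8])), ('top', 'lid_edge', array([-3.5, -0.7])), ('top', 'lid_hinge', array([0.1, 3.8])), ('top', 'nest', array([1.8, 0.7])), ('side', 'jig', array([2.3, 1.4])), ('side', 'tab_top', array([ 72.3, -12.5])), ('side', 'lid_edge', array([3.2, 3.1])), ('side', 'lid_hinge', array([ 0. , -0.5])), ('side', 'nest', array([-1.5, -1.1]))]
jig box [197.6, 159.0, 84.3, 86.0] ((240.799560546875, 200.87208557128906), (85.47286224365234, 75.79594421386719), 80.90972137451172)
((245.9099884033203, 232.36997985839844), (21.0717830657959, 15.839193344116211), 81.8698959350586) [array([0.509, 0.112, 0.033]), array([0.517, 0.069, 0.033]), array([0.459, 0.058, 0.033]), array([0.452, 0.101, 0.033])]
```

View pics/c.png

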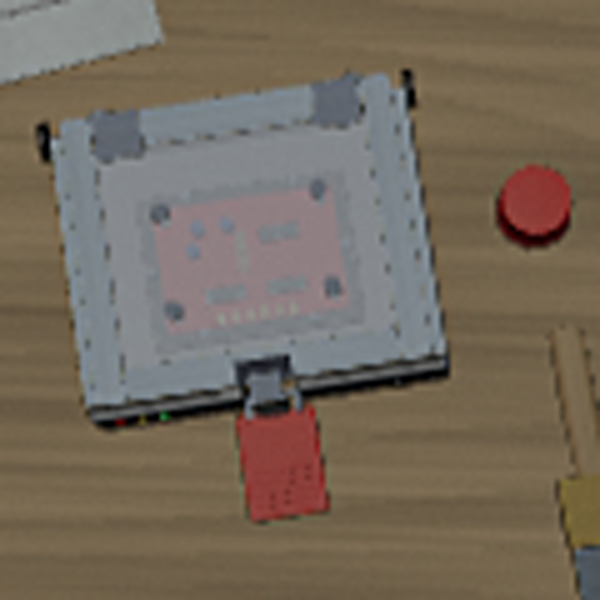

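Emit:
carry_out(series=[[12,35,0,0,-1],[25,75,0,0,-1],[37,112,0,-0.03,-1],[50,150,0,-0.06,-1],[62,187,0,-0.09,-1],[75,225,0,-0.12,-1],[87,262,0,-0.15,-1],[100,300,0,-0.18,-1]], force=20)

```text
t: 2.62
ee_pos: [0.3364, -0.3305, 0.3028]
ee_rot: [3.129, 0.276, 0.001]
contact_force: [1.4, 0.5, 0.6]
gripper_width: 0.0442
gripper_force: 0.0
```

Emit:
carry_out(series=[[12,38,0,0,-1],[25,76,0,0,-1],[38,114,0,0,-1],[50,152,0,0,-1],[62,190,0,0,-1],[76,228,0,0,-1],[88,266,0,0,-1],[100,300,0,0,-1]])

```text
t: 3.28
ee_pos: [0.4364, -0.0299, 0.3031]
ee_rot: [3.129, 0.28, 0.002]
contact_force: [0.4, -0.8, 1.1]
gripper_width: 0.0003
gripper_force: 0.0
```

Emit:
carry_out(series=[[12,38,0,0,-1],[24,76,0,0,-1],[35,115,-20,0,-1],[35,115,-60,0,-1],[35,115,-100,0,-1],[35,115,-140,0,-1],[35,115,-155,0,-1],[35,115,-155,0,-1]])

```text
t: 3.95
ee_pos: [0.4697, 0.0827, 0.1437]
ee_rot: [3.129, 0.279, -0.009]
contact_force: [-0.1, 0.2, 0.1]
gripper_width: 0.0004
gripper_force: 0.0
```

Run:
```python
from h import *
o=manip.get_obs(); print(o["t"],o["ee_pos"],o["ee_rot"],o["contact_force"],o["gripper_width"])
a=manip.camera("top");b=manip.camera("side")
c=np.hstack([a["color"][170:270,200:330],b["color"][170:270,200:330]])
cv2.imwrite("pics/d.png",cv2.resize(c,None,fx=3,fy=3,interpolation=cv2.INTER_CUBIC))
tip=o["ee_pos"]-[0,0,.084]; print(proj(a,tip),proj(b,tip))
```

```text
3.95 [0.4697479  0.08271109 0.14372516] [ 3.12895064  0.27946756 -0.00935612] [-0.14840027  0.1630608   0.11267176] 0.00035235464499362734
[245.98449523 236.698307  ] [270.28863556 230.60033888]
```

View pics/d.png

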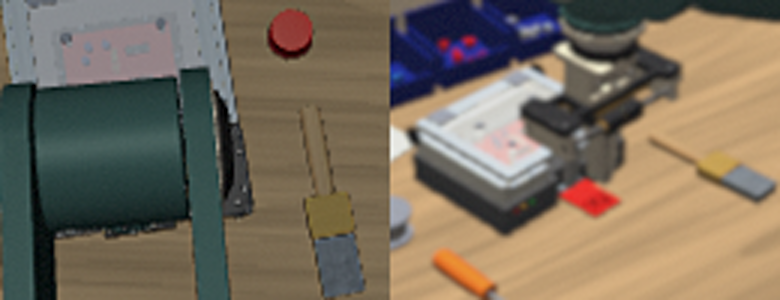

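Emit:
carry_out(series=[[0,0,-10,0,-1],[0,0,-20,0,-1],[0,0,-26,0,-1],[0,0,-29,0,-1],[0,0,-31,0,-1],[0,0,-33,0,-1],[0,0,-35,0,-1],[0,0,-36,0,-1]])

```text
t: 4.72
ee_pos: [0.4716, 0.0828, 0.1119]
ee_rot: [-3.129, -0.279, -0.001]
contact_force: [-2.2, -0.7, 4.4]
gripper_width: 0.0004
gripper_force: 2.3
```

Emit:
carry_out(series=[[0,0,-1,0,-1],[0,0,-1.5,0,-1],[0,0,-1.5,0,-1],[0,0,-1.5,0,-1],[0,0,-1.5,0,-1],[0,0,-1.5,0,-1]])

```text
t: 5.22
ee_pos: [0.4717, 0.0828, 0.111]
ee_rot: [-3.129, -0.279, -0.001]
contact_force: [-4.6, -1.1, 9.3]
gripper_width: 0.0007
gripper_force: 5.4
```

Run:
```python
from h import *
b=manip.camera("side")
c=b["color"][150:270,180:330]
cv2.imwrite("pics/e.png",cv2.resize(c,None,fx=4,fy=4,interpolation=cv2.INTER_CUBIC))
```

```text
(no output)
```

View pics/e.png

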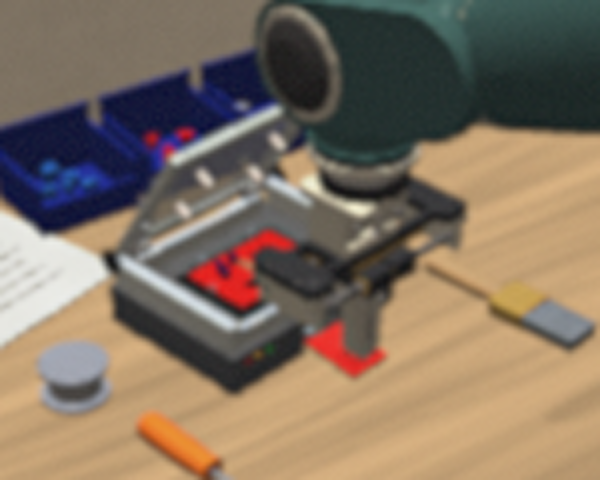

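Emit:
carry_out(series=[[0,0,5,0,-1],[0,0,15,0,-1],[0,0,40,0,-1],[0,0,75,0,-1],[0,0,115,0,-1],[0,0,145,0,-1],[0,0,158,0,-1],[0,0,158,0,-1]])

```text
t: 5.93
ee_pos: [0.472, 0.0828, 0.272]
ee_rot: [-3.129, -0.279, -0.008]
contact_force: [-0.5, -0.0, 0.1]
gripper_width: 0.0003
gripper_force: 0.0
```

Emit:
carry_out(series=[[20,3,0,0,-1],[45,8,0,0,-1],[65,11,0,0,-1],[80,14,0,0,-1],[90,16,0,0,-1],[96,17,0,0,-1],[99,17.5,0,0,-1],[99,17.5,0,0,-1]])

```text
t: 6.6
ee_pos: [0.5703, 0.1002, 0.2677]
ee_rot: [3.129, 0.279, -0.001]
contact_force: [-0.3, -0.1, 0.2]
gripper_width: -0.0001
gripper_force: 0.0
```

Run:
```python
from h import *
o=manip.get_obs(); print(o["t"],o["ee_pos"],o["contact_force"])
b=manip.camera("side")
r=manip.tip_of("lid_edge",b); print(r[:1])
c=b["color"][130:250,180:330]
cv2.imwrite("pics/f.png",cv2.resize(c,None,fx=4,fy=4,interpolation=cv2.INTER_CUBIC))
```

```text
6.6 [0.57032325 0.10023492 0.26771601] [-0.27786321 -0.05928857  0.15278969]
[{'uv': [243.5, 177.6], 'p': 0.92}]
```

View pics/f.png

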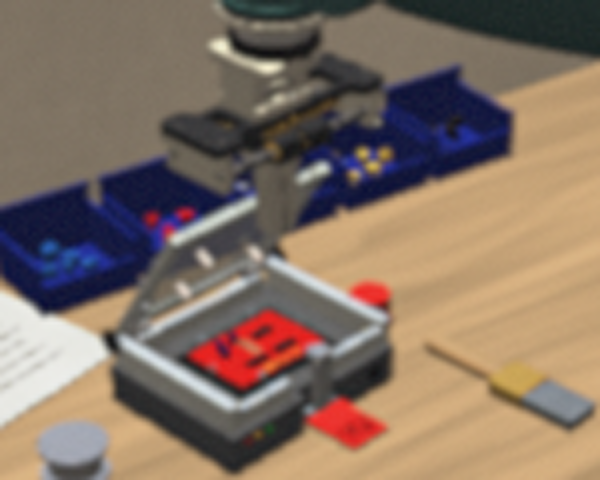

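Emit:
carry_out(series=[[5,1,0,0,-1],[10,2,0,0,-1],[15,2.5,1,0,-1],[20,3.5,2,0,-1],[25,4.5,3,0,-1],[30,5,4,0,-1],[35,6,5,0,-1],[40,7,6,0,-1]])

```text
t: 7.37
ee_pos: [0.611, 0.1073, 0.2743]
ee_rot: [-3.129, -0.279, -0.0]
contact_force: [-0.7, -0.1, 1.1]
gripper_width: 0.0005
gripper_force: 0.6
```

Emit:
carry_out(series=[[5,1,1,0,-1],[10,2,2,0,-1],[15,2.5,3,0,-1],[20,3.5,4,0,-1],[25,4.5,5,0,-1],[30,5,5,0,-1],[34,6,5,0,-1],[38,6.5,5,0,-1]])

```text
t: 8.03
ee_pos: [0.6488, 0.1139, 0.2791]
ee_rot: [-3.129, -0.279, 0.0]
contact_force: [-0.7, 0.5, 1.3]
gripper_width: 0.0003
gripper_force: 0.2
```

Emit:
carry_out(series=[[2.5,0.5,0,0,-1],[5,1,0,0,-1],[7.5,1.3,0,0,-1],[10,1.8,0,0,-1],[12.5,2.2,0,0,-1],[15,2.6,0,0,-1],[17.5,3,0,0,-1],[20,3.5,0,0,-1]])

```text
t: 8.7
ee_pos: [0.6686, 0.1173, 0.2793]
ee_rot: [3.129, 0.279, 0.0]
contact_force: [-1.0, -0.6, -0.0]
gripper_width: 0.0005
gripper_force: 0.0
```

Run:
```python
from h import *
b=manip.camera("side")
r=manip.tip_of("lid_edge",b); print(r[:1])
c=b["color"][130:250,180:330]
cv2.imwrite("pics/g.png",cv2.resize(c,None,fx=4,fy=4,interpolation=cv2.INTER_CUBIC))
```

```text
[{'uv': [225.7, 162.6], 'p': 0.8}]
```

View pics/g.png

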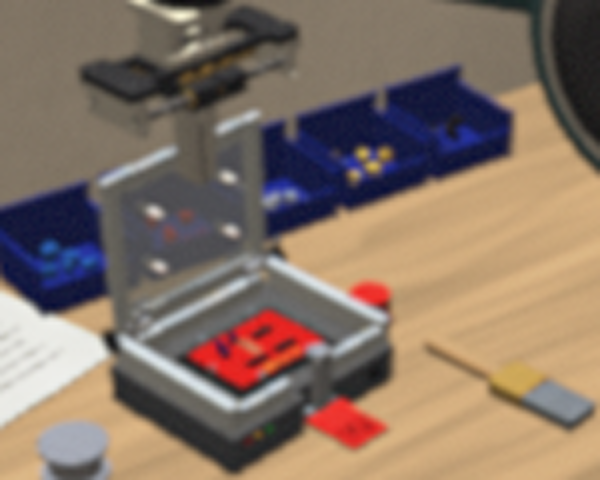

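Emit:
carry_out(series=[[2,0.4,0,0,-1],[4,0.7,0,0,-1],[6,1,0,0,-1],[8,1.4,0,0,-1],[10,1.8,0,0,-1],[12,2.1,0,0,-1],[14,2.5,0,0,-1],[16,2.8,0,0,-1]])

```text
t: 9.47
ee_pos: [0.6846, 0.1201, 0.2792]
ee_rot: [3.129, 0.279, -0.0]
contact_force: [-0.5, -0.4, 0.5]
gripper_width: 0.0006
gripper_force: 0.0
```

Emit:
carry_out(series=[[1.5,0.3,0,0,-1],[3,0.5,0,0,-1],[4.5,0.8,0,0,-1],[6,1,0,0,-1],[7.5,1.3,0,0,-1],[9,1.6,0,0,-1],[10.5,1.8,0,0,-1],[12,2,0,0,-1]])

```text
t: 10.13
ee_pos: [0.6965, 0.122, 0.2792]
ee_rot: [3.129, 0.279, 0.0]
contact_force: [0.9, 0.3, 0.3]
gripper_width: 0.0005
gripper_force: 0.0
```

Run:
```python
from h import *
b=manip.camera("side")
print(manip.get_obs()["contact_force"],manip.tip_of("lid_edge",b)[:1])
ct=np.array([.598,.106,0]);c,s=np.cos(.175),np.sin(.175)
for th in (1.57,1.65,1.75,1.85):
    x=.072-.15*np.cos(th)+.006*np.sin(th); z=.076+.15*np.sin(th)+.006*np.cos(th)
    print(th,proj(b,ct+[c*x,s*x,z]))
```

```text
[ 0.39796087 -0.41804343 -0.25379265] [{'uv': [217.1, 163.6], 'p': 0.75}]
1.57 [227.14478711 166.59650406]
1.65 [224.84601217 165.68434113]
1.75 [222.05260741 164.91463146]
1.85 [219.37571884 164.55733048]
```

Emit:
carry_out(series=[[1,0.2,0,0,-1],[2,0.4,0,0,-1],[3,0.5,0,0,-1],[4,0.7,0,0,-1]])

```text
t: 10.57
ee_pos: [0.6993, 0.1226, 0.279]
ee_rot: [3.129, 0.279, -0.007]
contact_force: [-21.2, -2.6, 4.3]
gripper_width: 0.0004
gripper_force: 10.7
```

Emit:
carry_out(series=[[1,0.2,0,0,-1],[2,0.4,0,0,-1],[3,0.5,0,0,-1],[3,0.5,0,0,-1]])

```text
t: 10.9
ee_pos: [0.7005, 0.1228, 0.2789]
ee_rot: [3.128, 0.279, -0.017]
contact_force: [-39.3, -6.0, 10.3]
gripper_width: 0.0004
gripper_force: 20.4
```

Firmly on the stop; now I back off gently and lift clear.

Emit:
carry_out(series=[[-3,-0.5,0,0,-1],[-6,-1,0,0,-1],[-9,-1.6,0,0,-1],[-14,-2.5,0,0,-1],[-22,-4,0,0,-1],[-35,-6,5,0,-1],[-60,-11,25,0,-1],[-90,-16,50,0,-1]])

```text
t: 11.57
ee_pos: [0.6123, 0.107, 0.3273]
ee_rot: [3.129, 0.279, -0.006]
contact_force: [0.6, -0.2, -0.1]
gripper_width: 0.0006
gripper_force: 0.0
```

Emit:
carry_out(series=[[-30,-5,30,0,-1],[-60,-10,55,0,-1],[-80,-25,70,0,-1],[-90,-60,80,0,-1],[-95,-100,80,0,-1],[-95,-125,80,0,-1],[-95,-130,80,0,-1],[-95,-130,80,0,-1]])

```text
t: 12.23
ee_pos: [0.5179, -0.024, 0.4093]
ee_rot: [3.129, 0.275, 0.001]
contact_force: [0.5, 0.1, 0.0]
gripper_width: 0.0009
gripper_force: 0.0
```

Run:
```python
from h import *
o=manip.get_obs(); print(o["t"],o["ee_pos"],o["contact_force"])
b=manip.camera("side"); print(manip.tip_of("lid_edge",b)[:1])
c=b["color"][130:280,170:330]
cv2.imwrite("pics/i.png",cv2.resize(c,None,fx=4,fy=4,interpolation=cv2.INTER_CUBIC))
```

```text
12.2333 [ 0.5178685  -0.02402456  0.40932501] [0.50648947 0.11842506 0.02690244]
[{'uv': [214.6, 161.9], 'p': 0.91}]
```

View pics/i.png

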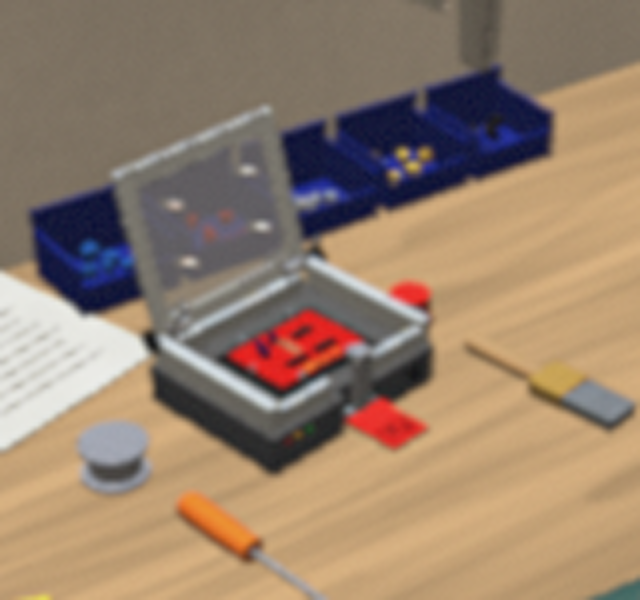

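The lid stands leaned back past upright (its front edge near crop 115–270, 110–175), the board is in its nest, the other items are where they were, and the hand is clear.

```bash
python3 -c "
from bench import manip
print(manip.finish_job())"
```

```text
the job is handed in; nothing more can be done
None
```

I pressed the paddle, the lid sprang up, and I pushed it slowly back against its stop, where it stays wide open. In the last picture the board was in its nest, the things around the jig looked undisturbed and the hand was clear; the final push against the stop reached about 39 N at the fingertips, and the job was handed in at about 12 s with no verdict returned.

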